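Set the dial gauge against the pipe and zero the readout

TASK

Swing the stiff gauge arm by its black knob until the sprung plunger bears on the red pipe in the vice with the dial's needle in the green sector (plunger pressed in about half of its travel), and let go of the arm so that it stays there; do not ram the pipe. Then push the orange slide on the readout all the way to its far end and let it spring back home. Leave the other things on the bench where they are.

Things in the scene. Friction and masses are not known exactly. Their poses are not given: they have to be found in the camera images.
- gauge_arm: aluminium arm of the dial gauge, turning level about an upright post and staying where it is left (about 0.7 N m of friction: 3.5 N at the knob). Origin on the post's axis at bench height, x along the bar, z up. To bring its plunger to the pipe, turn it counter-clockwise seen from above (towards its own +y), by 0.15 to 1.15 rad. Nothing else is in the arm's way
- gauge_knob (a point): centre of the upright black round knob at the end of the gauge arm: 28 mm across, 37 mm high (140 to 177 mm above the bench), rounded top, on a thin post, 205 mm from the turning axis. Only the pipe near it is as high as 140 mm
- gauge_dial (a point): centre of the white face of the round dial gauge on the arm (56 mm across, face up, 117 mm above the bench, 145 mm from the turning axis). Its red needle is in the green sector when the plunger is pressed in 3 to 7 mm. The plunger's spring presses on the pipe with 0.5 N at first touch, rising evenly to 3 N at full stroke; once bottomed, the parts still give about 1 mm under a firm push
- tip_when_free (a point): where the tip of the sprung plunger (10 mm brass ball, pointing along the arm's own +y, 105 mm high) is while nothing presses it: 145 mm along and 55 mm to the +y of the arm's axis; it is fixed to the arm and does not show the stroke. The plunger goes in at most 10 mm, then stops dead
- pipe_vice: dark iron vice fixed on the bench: plate 200 (x) by 170 (y) by 14 mm, two jaws 60 mm high along its own y, and a lever with a black ball on its +x side (132 mm high, 160 mm out); origin under the plate's centre. In it stands a red pipe, 140 mm across, top at 140 mm, clamped by eye: anywhere up to 14 mm either way along y from the vice's centre; this pose does not tell: feel or look
- readout: grey readout box fixed on the bench, 130 (x) by 100 (y) by 45 mm high, origin underneath its centre; its orange slide runs in a groove on its top along its own +x
- readout_slide (a joint): travel of the orange slide in m: 0 at home, 0.030 at its far end (towards the box's own +x). A spring drives it home: about 1.5 N at home, 5 N at the end
- slide_grip (a point): centre of the orange slide's grip: 12 mm along the direction of travel, 32 mm across, 26 mm high (46 to 72 mm above the bench); it moves with the slide
- wrench: steel spanner, 180 mm, lying on the bench, 8 mm high; leave alone
- offcut: red pipe ring, 110 mm across, 35 mm high; leave alone
- spray_can: blue can, 58 mm across, 170 mm high; leave alone
- marker: blue marker pen, 144 mm long, 14 mm thick, lying; leave alone
- tape_measure: yellow tape measure, 70 by 68 by 36 mm; leave alone
- mug: white mug, 80 mm across, 90 mm high; leave alone
- collar: brass collar, 44 mm across, 18 mm high; leave alone
Mind the look-alikes: they are no part of the job. What is shaped like the readout but blue or pink is not meant.

How it is judged:
On the way, in this order (a step that is already met when the one before it is completed fails the run):
1. the gauge arm, let go, bears on the pipe with the plunger about half pressed in (contact force between gauge_arm and pipe_vice between 1.05 and 2.65 N and contact force between the fingers and gauge_arm below 0.1 N and angular speed of gauge_arm below 0.03 rad/s), for 0.3 s.
2. the orange slide is pushed to its far end (value of joint readout_slide above 0.026 m), for 0.05 s.
3. the slide has sprung back home (value of joint readout_slide below 0.003 m and contact force between the fingers and readout below 0.1 N), for 0.2 s.
At the end, for the whole second after the job is handed in: the gauge arm stands still by itself with its plunger pressing on the pipe with 1.05 to 2.65 N (pressed in about 2.5 to 8 mm of 10), and the readout's slide is home within 3 mm (contact force between gauge_arm and pipe_vice between 1.05 and 2.65 N and angular speed of gauge_arm below 0.03 rad/s and value of joint readout_slide below 0.003 m); the robot touches nothing.
It fails at once if the gauge rammed into the pipe with more than 40 N (contact force between gauge_arm and pipe_vice above 40 N).
It fails at once if another thing on the bench was moved more than 30 mm (distance of any of wrench, offcut, spray_can, marker, tape_measure, mug, collar from where it was at the start of the episode above 0.03 m).
It also fails if it takes over 70 s, if anything falls off the work surface, if the arm or the gripper's body presses on something with over 40 N, if the wrist force passes 120 N, or if a joint passes its speed limit or range.

ROBOT

A 6-joint arm with a two-finger parallel gripper is mounted at the origin on the work surface. World frame = base frame: x ahead of the robot, y to its left, z up, the work surface at z = 0. Lengths are in m, angles in rad, forces in N, time in s.
With the tool pointing down it reaches from about 0.3 to 0.775 m from the base axis. Payload 14.6 kg.
Tool frame: the origin (TCP) lies midway between the tips of the shut fingers; the grasp point (between the pads) lies 19 mm behind it; z points along the fingers, y is the line along which they close (so a half turn about z gives the same grasp; the last joint's range is limited). The gripper opens to 94 mm and grips with 3 to 60 N. Pads are 16 mm wide; open, the fingers measure 119 mm over their backs; the gripper's body (75 mm by 177 mm) begins 78 mm behind the grasp point.
Start: joints at [-1.168, 0.3, 1.521, -0, 1.321, -0.067], TCP at [0.249, -0.49, 0.205] pointing down, gripper open.
Joint ranges: [-3.03, 3.03], [-0.79, 2.21], [0.23, 2.52], [-1.04, 4.18], [0, 3.07], [-2.55, 2.55]. Speed limits (rad/s): [2.22, 2.22, 2.57, 3.14, 3.14, 3.14].

INTERFACE

Orientations are given as [roll, pitch, yaw] about the fixed x, y, z axes, in that order (R = Rz(yaw) Ry(pitch) Rx(roll)).
In Python, from plant import r, read_camera, calibration, masks_of, landmark_of gives the robot as it stands.
- The arm moves only by the shell command python3 -m crank 'ROWS' [OPENING] [FORCE]. ROWS is JSON, a list of rows, each an object of numbers: "x", "y", "z": the shift along the world's x, y, z in cm; "twist": the turn about the world's z in rad. A call has 1 to 8 rows; each row shifts and turns the commanded pose from where the row before left it; what a row does not reach is not made up. A row lasts 1/12 s, in which the tool goes at most 41.7 mm and 7.16 degrees, less where a joint would pass 70% of its speed; a pose out of reach is approached as far as the arm can. A call with a gripper value outside its range is refused whole. OPENING is the opening, from -1 (shut) to 1 (fully open), set as the call begins (- or left out, the last holds). The fingers move at their own pace and stop on an object; FORCE is the grip in N (left out, the last holds). Time passes only in rows, so rows that do not move let the fingers close. It gives the time, the measured TCP pose, the force, the opening and the grip force at its end, in the units of the state.
- r.get_obs(): the state, without advancing time (a new reading comes with each control period).
- read_camera(name): name is "side" or "top"; returns (picture, depth): 400x640x3 uint8, red, green, blue; 400x640 float32, m along the optical axis (not along the pixel's ray), 0 where there is no reading.
- calibration(name): a dict with "fx", "fy", "cx", "cy" (pixels), "world_from_camera" (4x4, takes a point from camera to world coordinates). Camera axes: x right, y down, z forward; pixel columns grow to the right and rows downward; lengths in m; the calibration is good to about 2 mm. A picture is of the moment at which its call begins. calibration takes no time and is no camera call.
- r.close_job(): hands the job in; it is judged then, once.
Trained networks look in the newest picture that a camera, given by its name, has taken for a name from the list of things; names that differ only in an ending like _2 or _b are one class to them, and where a whole thing is asked for, a point or a joint stands for the part that bears it (a point fixed in the world has none). Each returns a list of dicts, best first, with "conf" (0 to 1); they miss things now and then, are a little off and sometimes report something else, mostly with a low value. They report only what shows in the picture. A call takes as long as a camera call. They do not tell look-alikes from the thing itself.
- masks_of(camera, thing): "pixels" (400x640 bool, what is visible of it) and "point" ([row, column] in pixels, amid what is visible of it).
- landmark_of(camera, thing): "point" ([row, column] in pixels: a listed point, or the origin of a listed thing).
The state is a dict: "t": time; "joint_positions": joint angles; "qvel": joint speeds; "joint_torque": joint torques, N m; "tool_pos": TCP position; "tool_rot": TCP orientation; "wrist_force": force on the tool from outside, world axes, zero at the start; "torque": the same for the moment, N m; "width": finger opening in m; "gripper_force": force on a finger pad.
Only numpy, scipy, OpenCV 4.12 (cv2) and the standard library are available. Lean on these libraries where they do the work, as an engineer would, in place of code of your own. Each camera call takes 0.05 s, during which the arm holds its last target. There are 200 camera calls.

## Working session

There is one attempt and no reset: what is moved stays moved. The work goes in short steps, Python scripts to look and compute and a shell command to move; the robot and the scene stay as the last step left them, time stands still between calls to the robot, and variables do not carry over. Pictures are saved under pics/ and viewed, at most 10 in all, crops included, and the job is handed in when it is done.

```bash
mkdir -p pics; cat > h.py <<'E'
from plant import r, read_camera, calibration, masks_of, landmark_of
import numpy as np, cv2
def ray(c,p):
    k=calibration(c);T=np.array(k["world_from_camera"])
    d=np.array([(p[1]-k["cx"])/k["fx"],(p[0]-k["cy"])/k["fy"],1.]);return T[:3,3],T[:3,:3]@d
def atz(c,p,z):
    o,d=ray(c,p);return o+d*(z-o[2])/d[2]
def dep(c,p,D):
    o,d=ray(c,p);return o+d*D[int(round(p[0])),int(round(p[1]))]
E
python3 - <<'E'
from h import *
for c in("side","top"):
    P,D=read_camera(c);cv2.imwrite(f"pics/{c}0.png",P[:,:,::-1])
    for n,z in(("gauge_arm",0),("gauge_knob",.1585),("gauge_dial",.117),("tip_when_free",.105),("pipe_vice",0),("readout",0),("slide_grip",.059)):
        for q in landmark_of(c,n)[:3]:
            print(c,n,round(q["conf"],2),np.round(q["point"]),np.round(atz(c,q["point"],z),3))
print(r.get_obs()["t"])
E
```

```text
side gauge_arm 0.84 [234. 263.] [0.673 0.154 0.   ]
side gauge_knob 0.72 [252. 254.] [0.516 0.324 0.158]
side gauge_knob 0.46 [218. 407.] [ 0.278 -0.042  0.159]
side gauge_dial 0.74 [242. 256.] [0.575 0.268 0.117]
side tip_when_free 0.92 [244. 280.] [0.523 0.225 0.105]
side tip_when_free 0.7 [246. 224.] [0.641 0.329 0.105]
side tip_when_free 0.39 [220. 405.] [ 0.302 -0.083  0.105]
side pipe_vice 0.84 [242. 320.] [0.51  0.066 0.   ]
side readout 0.95 [205. 353.] [ 0.534 -0.141  0.   ]
side readout 0.9 [181. 393.] [ 0.501 -0.341  0.   ]
side readout 0.77 [197. 449.] [ 0.302 -0.385  0.   ]
side slide_grip 0.61 [169. 406.] [ 0.466 -0.358  0.059]
side slide_grip 0.46 [184. 466.] [ 0.261 -0.411  0.059]
side slide_grip 0.37 [197. 361.] [ 0.499 -0.132  0.059]
top gauge_knob 0.78 [207. 208.] [0.522 0.322 0.159]
top gauge_dial 0.84 [196. 230.] [0.558 0.27  0.117]
top tip_when_free 0.95 [209. 245.] [0.523 0.232 0.105]
top tip_when_free 0.64 [170. 272.] [0.631 0.155 0.105]
top tip_when_free 0.6 [222. 304.] [0.482 0.068 0.105]
top pipe_vice 0.98 [218. 303.] [0.507 0.071 0.   ]
top pipe_vice 0.63 [205. 209.] [0.554 0.355 0.   ]
top readout 0.86 [213. 440.] [ 0.51  -0.341  0.   ]
top readout 0.85 [284. 466.] [ 0.301 -0.4    0.   ]
top readout 0.74 [210. 373.] [ 0.525 -0.138  0.   ]
top slide_grip 0.61 [294. 477.] [ 0.271 -0.412  0.059]
top slide_grip 0.52 [220. 379.] [ 0.489 -0.149  0.059]
top slide_grip 0.44 [227. 446.] [ 0.463 -0.341  0.059]
0.8
```

View pics/top0.png

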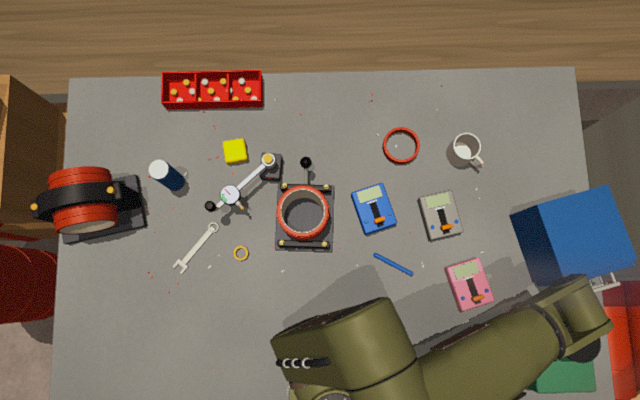

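View pics/side0.png

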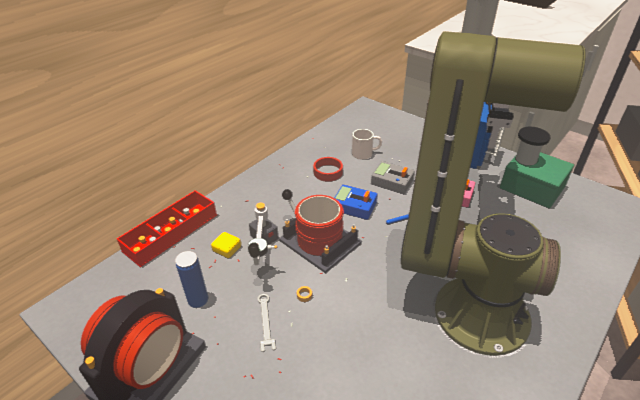

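```bash
cat > m.py <<'E'
from h import *
from scipy.optimize import least_squares
P,D=read_camera("top")
k=calibration("top");T=np.array(k["world_from_camera"])
v,u=np.mgrid[:400,:640]
X=np.stack([(u-k["cx"])/k["fx"]*D,(v-k["cy"])/k["fy"]*D,D],-1)@T[:3,:3].T+T[:3,3]
def circ(m,rad):
    q=X[m][:,:2]
    f=least_squares(lambda c:np.hypot(q[:,0]-c[0],q[:,1]-c[1])-c[2],[*q.mean(0),rad],loss="soft_l1",f_scale=.003)
    return f.x
z=X[...,2]
near=lambda x,y,R:np.hypot(X[...,0]-x,X[...,1]-y)<R
hsv=cv2.cvtColor(P,cv2.COLOR_RGB2HSV)
m=near(.5,.07,.09)&(abs(z-.138)<.008)&(D>0)
print("pipe rim n",m.sum(),circ(m,.065),"outer/inner r",np.percentile(np.hypot(X[m][:,0]-circ(m,.065)[0],X[m][:,1]-circ(m,.065)[1]),[5,95]))
q=X[m];print("bbox",q.min(0),q.max(0))
m=near(.52,.32,.03)&(z>.14);print("knob",m.sum(),X[m].mean(0),X[m].max(0))
m=near(.56,.27,.045)&(abs(z-.117)<.006)&(hsv[...,1]<60)&(hsv[...,2]>150);print("dial",m.sum(),X[m].mean(0))
m=near(.65,.16,.05)&(z>.09);print("post",m.sum(),X[m].mean(0),X[m].max(0))
for (r0,c0) in((160,268),(195,230),(207,210),(209,244),(206,241)):print((r0,c0),np.round(X[r0,c0],3),P[r0,c0])
m=near(.5,-.34,.1)&(z>.03)&(z<.056);R=cv2.minAreaRect((X[m][:,:2]*1000).astype(np.float32));print("readout",R)
m=near(.5,-.34,.1)&(z>.056);print("grip",m.sum(),X[m].mean(0),X[m].max(0))
cv2.imwrite("pics/crop1.png",np.hstack([cv2.resize(P[140:260,190:340],None,fx=3,fy=3,interpolation=2),cv2.resize(P[180:250,405:475],(360,360),interpolation=2)])[:,:,::-1])
E
python3 m.py
```

```text
pipe rim n 717 [0.50755104 0.06958086 0.06504584] outer/inner r [0.05896755 0.0712153 ]
bbox [ 0.4365547  -0.00056115  0.13000102] [0.57812854 0.13985446 0.14593598]
knob 105 [0.5214656  0.31427036 0.16952666] [0.53629955 0.32886884 0.18013344]
dial 223 [0.56483712 0.2711999  0.11554223]
post 226 [0.64915233 0.16965568 0.11889508] [0.67563661 0.20564649 0.14181605]
(160, 268) [0.654 0.163 0.134] [218 192  72]
(195, 230) [0.561 0.271 0.114] [213 215 221]
(207, 210) [0.518 0.314 0.177] [84 75 66]
(209, 244) [ 0.539  0.249 -0.003] [79 75 71]
(206, 241) [0.531 0.242 0.106] [190 170 142]
readout ((501.58453369140625, -331.890625), (130.1651153564453, 101.58899688720703), 11.769634246826172)
grip 50 [ 0.46215831 -0.3391784   0.06912333] [ 0.46974764 -0.3242743   0.0769661 ]
```

View pics/crop1.png

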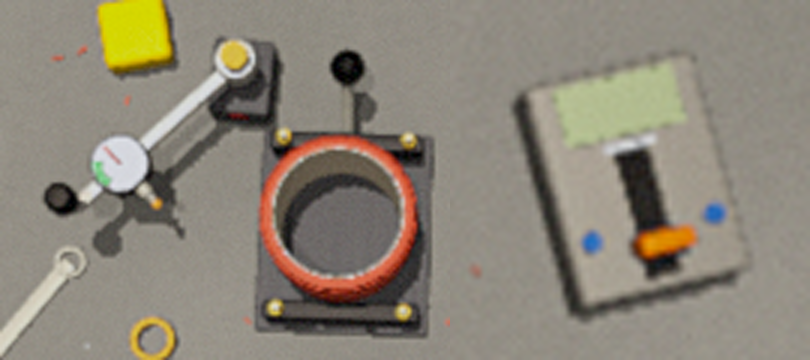

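```bash
python3 -c "
from h import *
o=r.get_obs();print({k:np.round(o[k],3) for k in('t','tool_pos','tool_rot','width','joint_positions')})"; python3 -m crank '[{"x":1.2,"y":3.8},{"x":1.2,"y":3.8},{"x":1.2,"y":3.8},{"x":1.2,"y":3.8},{"x":1.2,"y":3.8},{"x":1.2,"y":3.8},{"x":1.2,"y":3.8},{"x":1.2,"y":3.8}]' 1
```

```text
{'t': np.float64(0.85), 'tool_pos': array([ 0.249, -0.49 ,  0.205]), 'tool_rot': array([3.142, 0.   , 0.47 ]), 'width': np.float64(0.094), 'joint_positions': array([-1.168,  0.3  ,  1.521, -0.   ,  1.321, -0.067])}validation failed for argument at $[0]...
```

```bash
python3 -m crank '[{"x":1.2,"y":3.8,"z":0,"twist":0},{"x":1.2,"y":3.8,"z":0,"twist":0},{"x":1.2,"y":3.8,"z":0,"twist":0},{"x":1.2,"y":3.8,"z":0,"twist":0},{"x":1.2,"y":3.8,"z":0,"twist":0},{"x":1.2,"y":3.8,"z":0,"twist":0},{"x":1.2,"y":3.8,"z":0,"twist":0},{"x":1.2,"y":3.8,"z":0,"twist":0}]' 1
```

```text
t: 1.52
tool_pos: [0.345, -0.1846, 0.2057]
tool_rot: [3.141, -0.0, 0.469]
wrist_force: [1.7, -0.7, 0.1]
width: 0.0938
gripper_force: 0.0
```

```bash
python3 -m crank '[{"x":1.1,"y":3.1,"z":0,"twist":0.115},{"x":1.1,"y":3.1,"z":0,"twist":0.115},{"x":1.1,"y":3.1,"z":0,"twist":0.115},{"x":1.1,"y":3.1,"z":0,"twist":0.115},{"x":1.1,"y":3.1,"z":0,"twist":0.115},{"x":1.1,"y":3.1,"z":0,"twist":0.115},{"x":1.1,"y":3.1,"z":0,"twist":0.115},{"x":1.1,"y":3.1,"z":0,"twist":0.115}]'
python3 -m crank '[{"x":1.1,"y":3.1,"z":0,"twist":0.115},{"x":1.1,"y":3.1,"z":0,"twist":0.115},{"x":1.1,"y":3.1,"z":0,"twist":0.115},{"x":1.1,"y":3.1,"z":0,"twist":0.115},{"x":1.1,"y":3.1,"z":0,"twist":0.115},{"x":1.1,"y":3.1,"z":0,"twist":0.115},{"x":1.1,"y":3.1,"z":0,"twist":0.115},{"x":1.1,"y":3.1,"z":0,"twist":0.1}]'
```

```text
t: 2.18
tool_pos: [0.4332, 0.0634, 0.2056]
tool_rot: [3.141, -0.0, 1.396]
wrist_force: [1.7, -0.5, -0.2]
width: 0.0942
gripper_force: 0.0
t: 2.85
tool_pos: [0.5212, 0.3113, 0.2054]
tool_rot: [3.142, 0.0, 2.301]
wrist_force: [0.1, -0.4, -0.6]
width: 0.0939
gripper_force: 0.0
```

Over the knob. Lower, then close.

```bash
python3 -m crank '[{"x":0,"y":0.3,"z":-2,"twist":0},{"x":0,"y":0,"z":-2.2,"twist":0},{"x":0,"y":0,"z":-2,"twist":0},{"x":0,"y":0,"z":0,"twist":0}]'
python3 -m crank '[{"x":0,"y":0,"z":0,"twist":0},{"x":0,"y":0,"z":0,"twist":0},{"x":0,"y":0,"z":0,"twist":0},{"x":0,"y":0,"z":0,"twist":0},{"x":0,"y":0,"z":0,"twist":0},{"x":0,"y":0,"z":0,"twist":0},{"x":0,"y":0,"z":0,"twist":0},{"x":0,"y":0,"z":0,"twist":0}]' -0.6 12
```

```text
t: 3.18
tool_pos: [0.5194, 0.312, 0.1393]
tool_rot: [-3.135, -0.001, 2.295]
wrist_force: [0.5, 0.4, -0.4]
width: 0.094
gripper_force: 0.0
t: 3.85
tool_pos: [0.521, 0.3126, 0.1436]
tool_rot: [3.141, 0.0, 2.295]
wrist_force: [-0.2, -0.7, -0.0]
width: 0.0442
gripper_force: 0.0
```

```bash
python3 -m crank '[{"x":0,"y":0,"z":0,"twist":0},{"x":0,"y":0,"z":0,"twist":0},{"x":0,"y":0,"z":0,"twist":0},{"x":0,"y":0,"z":0,"twist":0},{"x":0,"y":0,"z":0,"twist":0}]' -0.6 12
python3 - <<'E'
from h import *
import numpy as np
P=np.array([.656,.161]);p=r.get_obs()["tool_pos"][:2];d=p-P
print(np.hypot(*d),np.arctan2(d[1],d[0]))
E
```

```text
t: 4.27
tool_pos: [0.521, 0.3129, 0.1435]
tool_rot: [3.141, -0.0, 2.295]
wrist_force: [0.5, 4.6, 0.3]
width: 0.0274
gripper_force: 12.0
0.20320990749597548 2.2975329405726486
```

```bash
python3 -m crank '[{"x":-0.74,"y":-0.72,"z":0,"twist":0.05},{"x":-0.74,"y":-0.72,"z":0,"twist":0.05},{"x":-0.65,"y":-0.78,"z":0,"twist":0.05},{"x":-0.65,"y":-0.78,"z":0,"twist":0.05},{"x":-0.58,"y":-0.85,"z":0,"twist":0.05},{"x":-0.58,"y":-0.85,"z":0,"twist":0.05},{"x":0,"y":0,"z":0,"twist":0}]'
python3 -m crank '[{"x":-0.48,"y":-0.9,"z":0,"twist":0.05},{"x":-0.48,"y":-0.9,"z":0,"twist":0.05},{"x":-0.4,"y":-0.94,"z":0,"twist":0.05},{"x":-0.4,"y":-0.94,"z":0,"twist":0.05},{"x":-0.17,"y":-0.5,"z":0,"twist":0.027},{"x":0,"y":0,"z":0,"twist":0},{"x":0,"y":0,"z":0,"twist":0}]'
```

```text
t: 4.85
tool_pos: [0.4821, 0.2633, 0.1435]
tool_rot: [-3.141, 0.003, 2.597]
wrist_force: [9.0, -7.4, -3.9]
width: 0.0274
gripper_force: 12.0
t: 5.43
tool_pos: [0.4639, 0.2222, 0.1436]
tool_rot: [-3.141, 0.004, 2.821]
wrist_force: [13.7, -7.5, -4.1]
width: 0.027
gripper_force: 12.0
```

```bash
python3 - <<'E'
from h import *
P,D=read_camera("top");cv2.imwrite("pics/t2.png",cv2.resize(P[130:280,190:340],None,fx=4,fy=4,interpolation=2)[:,:,::-1])
o=r.get_obs();print(o["tool_pos"],o["wrist_force"])
E
```

```text
[0.46393907 0.22228851 0.14366782] [14.47161129 -7.05110961 -4.86478133]
```

View pics/t2.png

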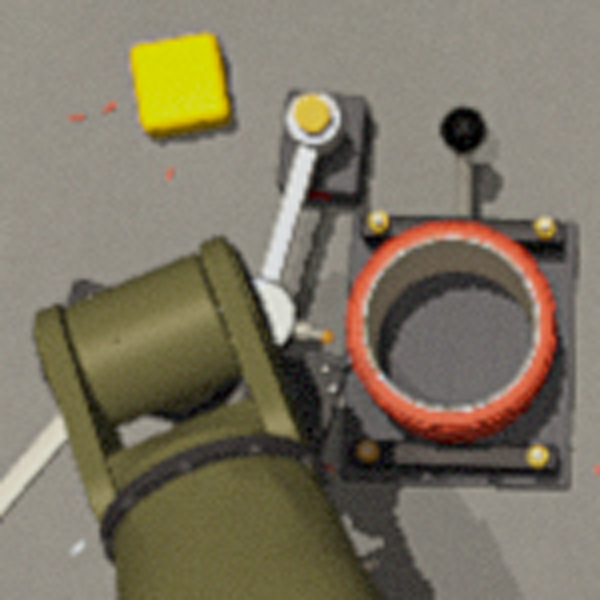

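```bash
python3 -m crank '[{"x":0.1,"y":-0.3,"z":0,"twist":0.02},{"x":-0.06,"y":-0.3,"z":0,"twist":0.02},{"x":-0.1,"y":-0.3,"z":0,"twist":0.02},{"x":0,"y":0,"z":0,"twist":0},{"x":0,"y":0,"z":0,"twist":0},{"x":0,"y":0,"z":0,"twist":0}]'
python3 -m crank '[{"x":-0.05,"y":-0.2,"z":0,"twist":0.01},{"x":0,"y":0,"z":0,"twist":0},{"x":0,"y":0,"z":0,"twist":0},{"x":0,"y":0,"z":0,"twist":0}]'
python3 -m crank '[{"x":-0.05,"y":-0.2,"z":0,"twist":0.01},{"x":0,"y":0,"z":0,"twist":0},{"x":0,"y":0,"z":0,"twist":0},{"x":0,"y":0,"z":0,"twist":0}]'
```

```text
t: 5.98
tool_pos: [0.4618, 0.2143, 0.1436]
tool_rot: [-3.141, 0.0, 2.881]
wrist_force: [1.4, -4.0, 3.1]
width: 0.0273
gripper_force: 12.0
t: 6.32
tool_pos: [0.4614, 0.2128, 0.1436]
tool_rot: [3.141, 0.001, 2.892]
wrist_force: [4.5, -1.6, 2.1]
width: 0.0274
gripper_force: 12.0
t: 6.65
tool_pos: [0.4609, 0.2109, 0.1436]
tool_rot: [3.141, 0.001, 2.902]
wrist_force: [5.1, -1.1, 1.7]
width: 0.027
gripper_force: 12.0
```

```bash
python3 -m crank '[{"x":-0.04,"y":-0.2,"z":0,"twist":0.01},{"x":0,"y":0,"z":0,"twist":0},{"x":0,"y":0,"z":0,"twist":0}]'
python3 -m crank '[{"x":-0.04,"y":-0.2,"z":0,"twist":0.01},{"x":0,"y":0,"z":0,"twist":0},{"x":0,"y":0,"z":0,"twist":0}]'
python3 -m crank '[{"x":-0.04,"y":-0.2,"z":0,"twist":0.01},{"x":0,"y":0,"z":0,"twist":0},{"x":0,"y":0,"z":0,"twist":0}]'
python3 -m crank '[{"x":-0.04,"y":-0.2,"z":0,"twist":0.01},{"x":0,"y":0,"z":0,"twist":0},{"x":0,"y":0,"z":0,"twist":0}]'
```

```text
t: 6.9
tool_pos: [0.4604, 0.2089, 0.1436]
tool_rot: [3.141, 0.0, 2.912]
wrist_force: [5.0, -0.4, 2.9]
width: 0.0274
gripper_force: 12.0
t: 7.15
tool_pos: [0.46, 0.2069, 0.1436]
tool_rot: [3.141, 0.0, 2.921]
wrist_force: [5.3, -0.4, 2.6]
width: 0.0277
gripper_force: 12.0
t: 7.4
tool_pos: [0.4596, 0.2049, 0.1436]
tool_rot: [3.141, 0.0, 2.932]
wrist_force: [4.1, 0.9, 2.3]
width: 0.0279
gripper_force: 12.0
t: 7.65
tool_pos: [0.4592, 0.2029, 0.1436]
tool_rot: [3.141, 0.0, 2.942]
wrist_force: [5.1, 0.6, 4.0]
width: 0.0274
gripper_force: 12.0
```

```bash
python3 - <<'E'
from h import *
P,D=read_camera("top");a=cv2.resize(P[175:235,235:295],(480,480),interpolation=2)
cv2.imwrite("pics/t3.png",a[:,:,::-1])
o=r.get_obs();print(o["tool_pos"],o["wrist_force"])
E
```

```text
[0.45918082 0.20290528 0.14358151] [4.81389182 0.02369021 5.21316702]
```

View pics/t3.png

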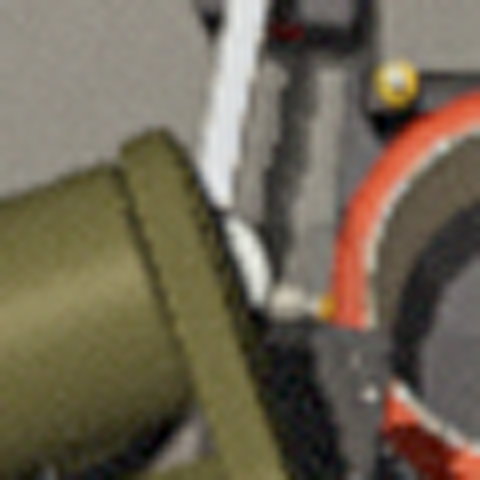

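```bash
for i in 1; do
python3 -m crank '[{"x":-0.04,"y":-0.2,"z":0,"twist":0.01},{"x":0,"y":0,"z":0,"twist":0},{"x":0,"y":0,"z":0,"twist":0}]'
python3 -m crank '[{"x":-0.04,"y":-0.2,"z":0,"twist":0.01},{"x":0,"y":0,"z":0,"twist":0},{"x":0,"y":0,"z":0,"twist":0}]'
python3 -m crank '[{"x":-0.02,"y":-0.15,"z":0,"twist":0.007},{"x":0,"y":0,"z":0,"twist":0},{"x":0,"y":0,"z":0,"twist":0}]'
python3 -m crank '[{"x":-0.02,"y":-0.15,"z":0,"twist":0.007},{"x":0,"y":0,"z":0,"twist":0},{"x":0,"y":0,"z":0,"twist":0}]'
done | grep -E "pos|force: \["
```

```text
tool_pos: [0.4588, 0.2009, 0.1436]
wrist_force: [6.0, 1.7, 4.2]
tool_pos: [0.4584, 0.1989, 0.1436]
wrist_force: [5.4, 1.1, 3.5]
tool_pos: [0.4582, 0.1975, 0.1436]
wrist_force: [5.2, 1.6, 2.9]
tool_pos: [0.458, 0.1961, 0.1436]
wrist_force: [5.7, 2.8, 2.6]
```

```bash
for i in 1; do
python3 -m crank '[{"x":-0.02,"y":-0.1,"z":0,"twist":0.005},{"x":0,"y":0,"z":0,"twist":0},{"x":0,"y":0,"z":0,"twist":0}]'
python3 -m crank '[{"x":-0.02,"y":-0.1,"z":0,"twist":0.005},{"x":0,"y":0,"z":0,"twist":0},{"x":0,"y":0,"z":0,"twist":0}]'
done | grep -E "pos|force: \["
python3 - <<'E'
from h import *
f=[]
for i in range(6): P,D=read_camera("top");f.append(r.get_obs()["wrist_force"])
print(np.mean(f,0),np.std(f,0))
cv2.imwrite("pics/t4.png",cv2.resize(P[175:235,235:295],(480,480),interpolation=2)[:,:,::-1])
E
```

```text
tool_pos: [0.4578, 0.1951, 0.1436]
wrist_force: [4.5, 2.2, 2.8]
tool_pos: [0.4577, 0.1941, 0.1436]
wrist_force: [5.5, 2.6, 2.9]
[5.80821876 2.89476103 2.6880931 ] [0.52299116 0.37215353 0.42696929]
```

View pics/t4.png

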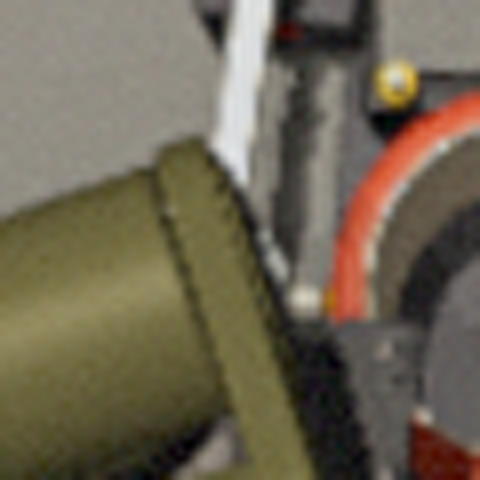

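```bash
python3 -m crank '[{"x":0,"y":0,"z":0,"twist":0},{"x":0,"y":0,"z":0,"twist":0},{"x":0,"y":0,"z":0,"twist":0},{"x":0,"y":0,"z":0,"twist":0},{"x":0,"y":0,"z":0,"twist":0},{"x":0,"y":0,"z":0,"twist":0}]' 0
python3 -m crank '[{"x":0,"y":0,"z":2.5,"twist":0},{"x":0,"y":0,"z":3,"twist":0},{"x":0,"y":0,"z":3,"twist":0},{"x":-2,"y":-3,"z":1,"twist":0},{"x":-2,"y":-3,"z":0,"twist":0},{"x":-2,"y":-3,"z":0,"twist":0},{"x":-2,"y":-3.5,"z":0,"twist":0},{"x":-2,"y":-3.5,"z":0,"twist":0}]'
python3 - <<'E'
from h import *
P,D=read_camera("top")
a=cv2.resize(P[165:240,220:320],(800,600),interpolation=2)
cv2.imwrite("pics/t5.png",a[:,:,::-1])
E
```

```text
t: 10.0
tool_pos: [0.4573, 0.1938, 0.1433]
tool_rot: [-3.141, -0.0, 2.986]
wrist_force: [0.3, 0.6, -0.0]
width: 0.047
gripper_force: 0.0
t: 10.67
tool_pos: [0.3561, 0.0329, 0.2383]
tool_rot: [-3.142, 0.0, 2.987]
wrist_force: [1.3, -0.9, 0.7]
width: 0.0466
gripper_force: 0.0
```

View pics/t5.png

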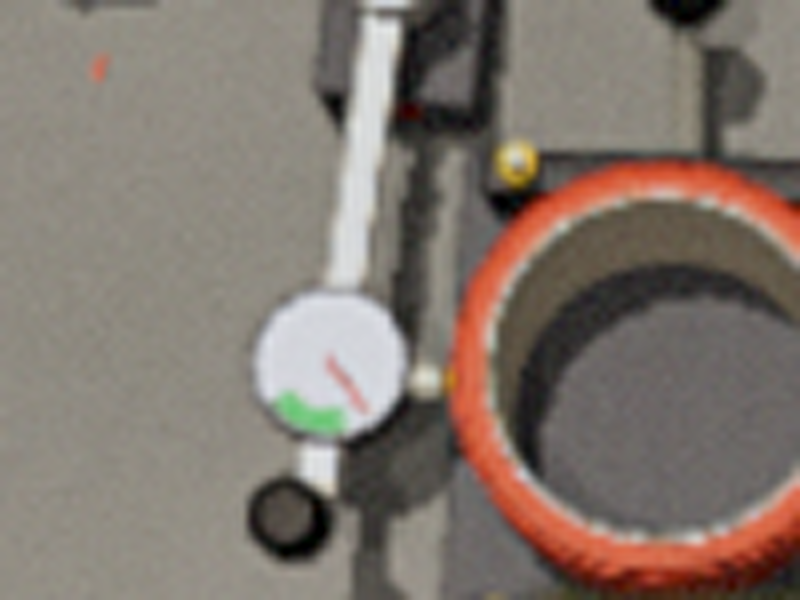

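Needle (at ~(365,410) in the crop) is past the green (~(310,412)): about 8.4 mm pressed. I'll take the knob again and back off ~4.5 mm.

```bash
python3 -m crank '[{"x":2,"y":3.5,"z":0,"twist":0},{"x":2,"y":3.5,"z":0,"twist":0},{"x":2,"y":3,"z":0,"twist":0},{"x":2,"y":3,"z":0,"twist":0},{"x":2,"y":3,"z":-1,"twist":0},{"x":0,"y":0,"z":0,"twist":0},{"x":0,"y":0,"z":-3,"twist":0},{"x":0,"y":0,"z":-3,"twist":0}]' 0
python3 -m crank '[{"x":0,"y":0,"z":-2.5,"twist":0},{"x":0,"y":0,"z":0,"twist":0},{"x":0,"y":0,"z":0,"twist":0}]'
python3 -m crank '[{"x":0,"y":0,"z":0,"twist":0},{"x":0,"y":0,"z":0,"twist":0},{"x":0,"y":0,"z":0,"twist":0},{"x":0,"y":0,"z":0,"twist":0},{"x":0,"y":0,"z":0,"twist":0},{"x":0,"y":0,"z":0,"twist":0}]' -0.6 12
```

```text
t: 11.38
tool_pos: [0.4579, 0.1942, 0.1682]
tool_rot: [3.141, 0.002, 2.987]
wrist_force: [0.5, -0.2, -0.6]
width: 0.0473
gripper_force: 0.0
t: 11.63
tool_pos: [0.4572, 0.1935, 0.1435]
tool_rot: [-3.141, -0.002, 2.986]
wrist_force: [0.2, 0.4, 1.0]
width: 0.0473
gripper_force: 0.0
t: 12.13
tool_pos: [0.458, 0.194, 0.1447]
tool_rot: [3.141, 0.002, 2.986]
wrist_force: [0.2, -0.4, 7.1]
width: 0.0275
gripper_force: 12.0
```

```bash
python3 -m crank '[{"x":0.05,"y":0.25,"z":0,"twist":-0.011},{"x":0.05,"y":0.22,"z":0,"twist":-0.011},{"x":0,"y":0,"z":0,"twist":0},{"x":0,"y":0,"z":0,"twist":0},{"x":0,"y":0,"z":0,"twist":0}]'
python3 -m crank '[{"x":0,"y":0,"z":0,"twist":0},{"x":0,"y":0,"z":0,"twist":0},{"x":0,"y":0,"z":0,"twist":0},{"x":0,"y":0,"z":0,"twist":0},{"x":0,"y":0,"z":0,"twist":0},{"x":0,"y":0,"z":0,"twist":0}]' 0
python3 -m crank '[{"x":0,"y":0,"z":2.5,"twist":0},{"x":0,"y":0,"z":3,"twist":0},{"x":0,"y":0,"z":3,"twist":0},{"x":-2,"y":-3,"z":1,"twist":0},{"x":-2,"y":-3,"z":0,"twist":0},{"x":-2,"y":-3,"z":0,"twist":0},{"x":-2,"y":-3.5,"z":0,"twist":0},{"x":-2,"y":-3.5,"z":0,"twist":0}]'
python3 - <<'E'
from h import *
P,D=read_camera("top")
cv2.imwrite("pics/t6.png",cv2.resize(P[165:240,220:320],(800,600),interpolation=2)[:,:,::-1])
E
```

```text
t: 12.55
tool_pos: [0.4588, 0.1989, 0.1447]
tool_rot: [3.14, 0.001, 2.964]
wrist_force: [-2.9, 0.7, 7.6]
width: 0.0272
gripper_force: 12.0
t: 13.05
tool_pos: [0.4585, 0.1985, 0.1434]
tool_rot: [-3.142, -0.0, 2.964]
wrist_force: [0.4, 1.2, 0.4]
width: 0.0474
gripper_force: 0.0
t: 13.72
tool_pos: [0.3572, 0.0376, 0.2383]
tool_rot: [-3.142, 0.0, 2.965]
wrist_force: [1.3, -1.3, 0.7]
width: 0.0474
gripper_force: 0.0
```

View pics/t6.png

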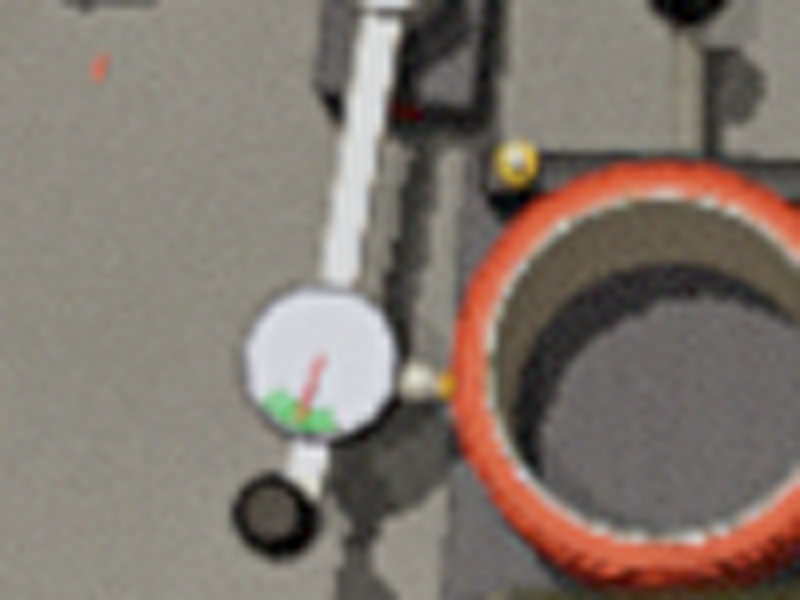

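Needle now sits mid-green at (305,410). On to the slide.

```bash
python3 -m crank '[{"x":0.35,"y":-1.75,"z":0,"twist":-0.12},{"x":0.35,"y":-1.75,"z":0,"twist":-0.12},{"x":0.35,"y":-1.75,"z":0,"twist":-0.12},{"x":0.35,"y":-1.75,"z":0,"twist":-0.12},{"x":0.35,"y":-1.75,"z":0,"twist":-0.12},{"x":0.35,"y":-1.75,"z":0,"twist":-0.12},{"x":0.35,"y":-1.75,"z":0,"twist":-0.12},{"x":0.35,"y":-1.75,"z":0,"twist":-0.12}]' -1 20
python3 -m crank '[{"x":0.35,"y":-1.75,"z":0,"twist":-0.12},{"x":0.35,"y":-1.75,"z":0,"twist":-0.12},{"x":0.35,"y":-1.75,"z":0,"twist":-0.12},{"x":0.35,"y":-1.75,"z":0,"twist":-0.12},{"x":0.35,"y":-1.75,"z":0,"twist":-0.12},{"x":0.35,"y":-1.75,"z":0,"twist":-0.12},{"x":0.35,"y":-1.75,"z":0,"twist":-0.12},{"x":0.35,"y":-1.75,"z":0,"twist":-0.12}]'
python3 -m crank '[{"x":0.3,"y":-1.7,"z":-2,"twist":-0.12},{"x":0.3,"y":-1.7,"z":-2,"twist":-0.12},{"x":0.3,"y":-1.7,"z":-2,"twist":-0.12},{"x":0.3,"y":-1.7,"z":-2,"twist":-0.12},{"x":0.3,"y":-1.7,"z":-2,"twist":-0.12},{"x":0.3,"y":-1.7,"z":-2,"twist":-0.12},{"x":0,"y":0,"z":0,"twist":-0.12},{"x":0,"y":0,"z":0,"twist":0}]'
```

```text
t: 14.43
tool_pos: [0.3865, -0.1024, 0.2385]
tool_rot: [3.142, 0.0, 1.998]
wrist_force: [0.5, -0.0, 0.3]
width: 0.0007
gripper_force: 0.0
t: 15.1
tool_pos: [0.4146, -0.2424, 0.2384]
tool_rot: [-3.142, -0.0, 1.038]
wrist_force: [0.3, -0.3, 0.1]
width: 0.0003
gripper_force: 0.0
t: 15.77
tool_pos: [0.432, -0.3437, 0.117]
tool_rot: [-3.14, 0.002, 0.197]
wrist_force: [0.4, 0.1, 0.5]
width: 0.0004
gripper_force: 0.0
```

```bash
python3 - <<'E'
from h import *
P,D=read_camera("side")
for q in landmark_of("side","slide_grip")[:3]: print(q["conf"],q["point"],atz("side",q["point"],.059))
cv2.imwrite("pics/s7.png",cv2.resize(P[130:230,340:480],(770,550),interpolation=2)[:,:,::-1])
E
```

```text
0.62 [197.6, 361.4] [ 0.49578725 -0.13173806  0.059     ]
```

View pics/s7.png

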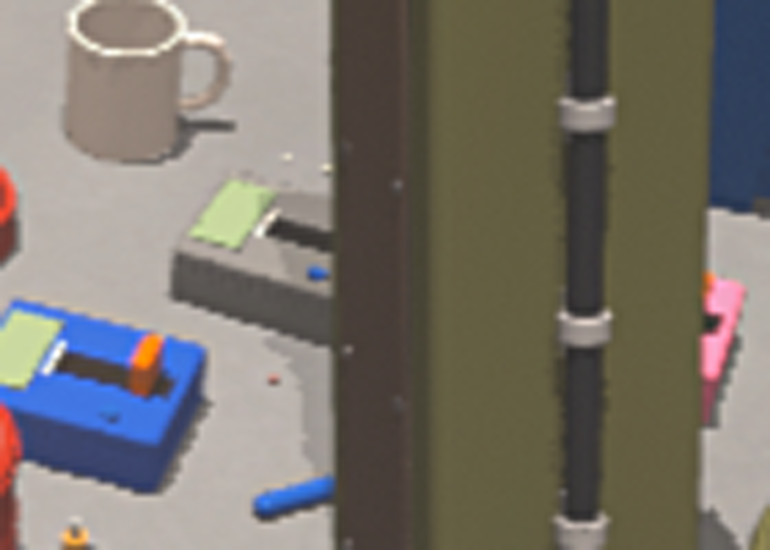

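The robot arm hides the grey box's slide (only its display at (235,210) shows), so I rely on the earlier measurement and the force.

```bash
python3 -m crank '[{"x":0,"y":0,"z":-2.5,"twist":0},{"x":0,"y":0,"z":-2.5,"twist":0},{"x":0,"y":0,"z":-1.1,"twist":0},{"x":0,"y":0,"z":0,"twist":0},{"x":0,"y":0,"z":0,"twist":0}]'
python3 -m crank '[{"x":0.7,"y":0.15,"z":0,"twist":0},{"x":0.7,"y":0.15,"z":0,"twist":0},{"x":0.7,"y":0.15,"z":0,"twist":0},{"x":0.7,"y":0.15,"z":0,"twist":0},{"x":0.7,"y":0.14,"z":0,"twist":0},{"x":0,"y":0,"z":0,"twist":0},{"x":0,"y":0,"z":0,"twist":0}]'
python3 -m crank '[{"x":0.3,"y":0.06,"z":0,"twist":0},{"x":0.3,"y":0.06,"z":0,"twist":0},{"x":0.3,"y":0.06,"z":0,"twist":0},{"x":0,"y":0,"z":0,"twist":0},{"x":0,"y":0,"z":0,"twist":0}]'
```

```text
t: 16.28
tool_pos: [0.4328, -0.3435, 0.0583]
tool_rot: [3.141, -0.0, 0.206]
wrist_force: [-0.5, 0.2, 0.2]
width: 0.0006
gripper_force: 0.0
t: 16.87
tool_pos: [0.4677, -0.336, 0.0574]
tool_rot: [3.142, 0.0, 0.204]
wrist_force: [-3.7, -1.2, 2.8]
width: 0.0005
gripper_force: 1.9
t: 17.28
tool_pos: [0.4764, -0.3342, 0.0574]
tool_rot: [-3.141, 0.0, 0.204]
wrist_force: [-4.9, 0.4, 3.0]
width: 0.0004
gripper_force: 2.4
```

Pushing against the spring (≈4–5 N); a little further until the stop shows.

```bash
python3 -m crank '[{"x":0.15,"y":0.03,"z":0,"twist":0},{"x":0.15,"y":0.03,"z":0,"twist":0},{"x":0,"y":0,"z":0,"twist":0},{"x":0,"y":0,"z":0,"twist":0}]'
python3 -m crank '[{"x":0.15,"y":0.03,"z":0,"twist":0},{"x":0.1,"y":0.02,"z":0,"twist":0},{"x":0,"y":0,"z":0,"twist":0},{"x":0,"y":0,"z":0,"twist":0}]'
```

```text
t: 17.62
tool_pos: [0.4782, -0.3338, 0.0574]
tool_rot: [-3.141, 0.003, 0.204]
wrist_force: [-13.0, -0.9, 7.0]
width: 0.0001
gripper_force: 6.7
t: 17.95
tool_pos: [0.4786, -0.3337, 0.0573]
tool_rot: [-3.139, 0.007, 0.203]
wrist_force: [-30.8, -1.3, 15.6]
width: 0.0003
gripper_force: 15.1
```

The end stop is reached (force jumped to 31 N). Back off and lift, then check.

```bash
python3 -m crank '[{"x":-0.8,"y":-0.16,"z":0,"twist":0},{"x":-1,"y":-0.2,"z":0,"twist":0},{"x":-1,"y":-0.2,"z":0,"twist":0},{"x":-1.5,"y":-0.3,"z":0,"twist":0},{"x":-1.5,"y":-0.3,"z":0,"twist":0},{"x":0,"y":0,"z":3,"twist":0},{"x":0,"y":0,"z":4,"twist":0},{"x":0,"y":0,"z":4,"twist":0}]'
python3 -m crank '[{"x":-1,"y":-3,"z":0,"twist":0},{"x":-1,"y":-3,"z":0,"twist":0},{"x":-1,"y":-3,"z":0,"twist":0},{"x":-1,"y":-3,"z":0,"twist":0},{"x":0,"y":0,"z":0,"twist":0},{"x":0,"y":0,"z":0,"twist":0}]'
python3 - <<'E'
from h import *
P,D=read_camera("top");o=r.get_obs();print(o["t"],o["wrist_force"])
cv2.imwrite("pics/t8.png",np.hstack([cv2.resize(P[165:240,220:295],(400,400),interpolation=2),cv2.resize(P[180:250,405:475],(400,400),interpolation=2)])[:,:,::-1])
E
```

```text
t: 18.62
tool_pos: [0.4233, -0.3445, 0.1684]
tool_rot: [-3.14, 0.0, 0.203]
wrist_force: [0.7, 0.1, 0.8]
width: 0.0006
gripper_force: 0.0
t: 19.12
tool_pos: [0.3833, -0.4657, 0.1669]
tool_rot: [-3.141, -0.001, 0.202]
wrist_force: [-0.8, 0.1, -0.6]
width: 0.0003
gripper_force: 0.0
19.1667 [0.98825931 0.6925351  0.18171944]
```

View pics/t8.png

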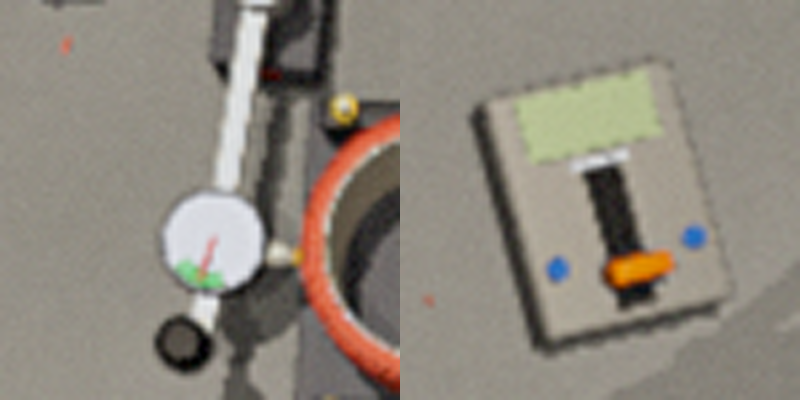

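The needle is in the green (205,270) and the slide is back home (640,268), same place as at the start.

```bash
python3 -c "
from plant import r
print(r.close_job())"
```

```text
the job is handed in; nothing more can be done
None
```

I handed the job in: the gauge arm, let go, rests on the pipe with its needle mid-green, and the orange slide went to its end stop and sprang back home. The first setting pressed the plunger too far, so I backed it off once; the hand-in returned no verdict.

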